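Put the scoring gauges back in their foam tray

ROBOT

A 7-joint arm with a two-finger parallel gripper is mounted at the origin on the work surface. World frame = base frame: x ahead of the robot, y to its left, z up, the work surface at z = 0. Lengths are in m, angles in rad, forces in N, time in s.
With the tool pointing down it reaches from about 0.4 to 0.9 m from the base axis. Payload 5.6 kg.
Tool frame: the origin (TCP) lies at the centre of the arm's flange, where the gripper is bolted on; the fingertips stand 190 mm ahead of it and the grasp point (between the pads) lies 171 mm ahead of it; y points along the fingers, x is the direction in which the jaws open and shut, and the axes are right-handed (so a half turn about y gives the same grasp; the last joint's range is limited). The gripper opens to 92 mm and grips with 3 to 60 N. Pads are 20 mm wide; open, the fingers measure 128 mm over their backs; the gripper's body (75 mm by 189 mm) begins 69 mm behind the grasp point.
Start: joints at [-0.043, 0.468, -0.012, 1.603, 0.006, 1.071, -0.056], TCP at [0.65, -0, 0.405] pointing down, gripper open.
Joint ranges: [-2.53, 2.53], [-0.31, 2.02], [-1.57, 1.55], [0.28, 2.44], [-1.29, 4.43], [0.15, 1.84], [-2.92, 2.92]. Speed limits (rad/s): [2.57, 2.57, 3.14, 3.14, 3.14, 3.14, 3.14].

INTERFACE

Orientations are given as a unit quaternion [x, y, z, w].
In Python, from bench import env gives the robot as it stands.
- The arm moves only by the tool servo_tool, never from a script. Its argument "deltas" is a list of rows, each a list of 7 numbers: the shift along the tool's x, y, z in units of 0.2 m (1.0 is 0.2 m), then the turn, a rotation vector about the tool's x, y, z in units of 1.5 rad (1.0 is 1.5 rad), then the closure, from 0 (fully open) to 1 (shut). A call has 1 to 8 rows; each row is the pose to reach, as a shift and turn from the pose commanded when the call began, along the tool's axes at that moment; what a row does not reach only later rows make up. A row lasts 1/8 s, in which the tool goes at most 62.5 mm and 10.7 degrees, less where a joint would pass 70% of its speed; a pose out of reach is approached as far as the arm can. A call with a number of a shift or a turn outside -1 to 1 is refused whole. A call with a gripper value outside its range is refused whole. The fingers move at their own pace and stop on an object; "grip_force" is the grip in N (left out, the last holds). Time passes only in rows, so rows that repeat a pose let the fingers close. It gives the time, the measured TCP pose, the force and the opening at its end, in the units of the state.
- env.state(): the state, without advancing time (a new reading comes with each control period).
- env.grab_frame(name): name is "scene" or "side" or "wrist"; returns a dict with "img" (420x560x3 uint8, blue, green, red), "fx", "fy", "cx", "cy" (pixels), "origin" and "orientation" of the camera in the world; the wrist camera has in their place "tool_from_camera" (4x4, takes a point from camera to tool coordinates, whose origin is the TCP and whose axes are the tool frame's). Camera axes: x right, y down, z forward; pixel columns grow to the right and rows downward; lengths in m; the calibration is good to about 2 mm. A picture is of the moment at which its call begins: read the wrist's pose just before it. There is no depth.
- env.hand_in(): hands the job in, once; it reports no verdict.
Trained networks look in a picture, given as the dict that the camera call returned (one of the last four; its "shot" number tells which), for a name from the list of things; names that differ only in an ending like _2 or _b are one class to them, and where a whole thing is asked for, a point or a joint stands for the part that bears it (a point fixed in the world has none). Each returns a list of dicts, best first, with "score" (0 to 1); they miss things now and then, are a little off and sometimes report something else, mostly with a low value. They report only what shows in the picture. A call takes as long as a camera call. They do not tell look-alikes from the thing itself.
- env.regions_of(picture, thing): "region" (420x560 bool, what is visible of it).
- env.pinpoint(picture, thing): "xyz" ([x, y, z] in m, in the coordinates of the camera as it stood for that picture, good to about 4 mm: a listed point, or the origin of a listed thing).
The state is a dict: "t": time; "qpos": joint angles; "dq": joint speeds; "joint_torque": joint torques, N m; "tool_pos": TCP position; "tcp_rot": TCP orientation; "wrist_force": force on the tool from outside, world axes, zero at the start; "wrist_torque": the same for the moment, N m; "finger_gap": finger opening in m.
Only numpy, scipy, OpenCV 4.12 (cv2) and the standard library are available. Lean on these libraries where they do the work, as an engineer would, in place of code of your own. Each camera call takes 0.05 s, during which the arm holds its last target.

TASK

Put the three scoring gauges (orange tee, blue L, green magnifier) back in the foam tray, each lying fully home in the cut-out of its own outline. The tee lies across the tray and the magnifier hangs on the peg of the sloping wooden stand, and has to be lifted up and off it. Set the gauges down without dropping or throwing them, and leave the bottle, the mug and the rubber stamp standing where they are.

Things in the scene. Friction and masses are not known exactly. Their poses are not given: they have to be found in the camera images.
- tee: Orange T gauge, mm: stem x -60 to 30, y -15 to 15; crossbar x 30 to 60, y -40 to 40; black upright grip fin 56 long in x, 16 thick in y, centred at x 5, y 0, z 14-44. Starts flat on top of the foam at a slant, covering cut-outs. Plate z 0-14, 0.1-0.2 kg; z leaves its upper face; origin: mid-length of its underside.
- ell: Blue L gauge, mm: long leg x -60 to 60, y -37 to -7; short leg x -60 to -30, y -37 to 37; black upright grip fin 56 long in x, 16 thick in y, centred at x 10, y -22, z 14-44. Starts flat on the table left of the tray. Plate z 0-14, 0.1-0.2 kg; z leaves its upper face; origin: mid-length of its underside.
- lens: Green magnifier, mm: head radius 32 at x 38; handle x -70 to 10, y -12 to 12; black grip fin 50 long in x, 16 thick in y, centred at x -21, y 0, z 14-44. Hole x -66 to -54, y -6 to 6 hangs on the easel's peg, head down the slope, lying on the board (z 38 deg from vertical). Plate z 0-14, 0.1-0.2 kg; z leaves its upper face; origin: mid-length of its underside.
- pocket_tee: Fixed black foam block 170 (x) x 98 (y) x 20 mm, one of three in the tray, order varies. Origin: centre of its underside, 6 mm above the table; z up. Cut-out 12 mm deep, yellow floor 8 mm above the origin, 2.5 mm play all round: a seated part's axes coincide with the block's, its origin 8 mm above. Outline of the tee: crossbar to +x.
- pocket_ell: Fixed black foam block 170 (x) x 98 (y) x 20 mm, one of three in the tray, order varies. Origin: centre of its underside, 6 mm above the table; z up. Cut-out 12 mm deep, yellow floor 8 mm above the origin, 2.5 mm play all round: a seated part's axes coincide with the block's, its origin 8 mm above. Outline of the L: short leg at -x pointing to +y.
- pocket_lens: Fixed black foam block 170 (x) x 98 (y) x 20 mm, one of three in the tray, order varies. Origin: centre of its underside, 6 mm above the table; z up. Cut-out 12 mm deep, yellow floor 8 mm above the origin, 2.5 mm play all round: a seated part's axes coincide with the block's, its origin 8 mm above. Outline of the magnifier: head to +x.
- tray: Fixed grey plastic tray, 194 (x) by 324 (y) mm, with a rim 26 mm high, level with the foam. Holds the three foam blocks side by side along its y, 100 mm apart. Origin: centre of its underside on the table; x points roughly away from the robot, z up.
- easel: Fixed wooden stand right of the tray, board 170 mm long, 120 mm wide (y), sloping up 38 deg towards +x. Its upper face passes 62 mm above the origin and faces up and to -x. A steel peg 7 mm thick stands square to the board, 64 mm up the slope from that point, 26 mm tall (tip 122 mm above the table). Origin: centre of its underside, z up; board's top edge 115 mm high.
- bottle: Bystander: green bottle, 60 mm across, 190 mm tall, between the L and the tray, towards the far side. Origin: centre of its underside.
- mug: Bystander: white mug, 80 mm across plus a handle at its +y, 85 mm tall. Origin: centre of its underside.
- stamp: Bystander: rubber hand stamp, black block 60 by 40 mm with a wooden knob, 74 mm tall. Origin: centre of its underside.
Mind the look-alikes: they are no part of the job. Of the things like the ell, leave any that is pink or yellow; of the rest the smaller one is meant.

How it is judged:
By the outcome, as a careful person would: the job done as asked, in the order asked, and still so for the second after the job is handed in, with the robot touching nothing.
It also fails if it takes over 70 s, if anything falls off the work surface, if the arm or the gripper's body presses on something with over 40 N, if the wrist force passes 120 N, or if a joint passes its speed limit or range.

## Working session

There is one attempt and no reset: what is moved stays moved. The work goes in short steps, Python scripts to look and compute and a tool call to move; the robot and the scene stay as the last step left them, time stands still between calls to the robot, and variables do not carry over. Pictures are saved under pics/ and viewed, and the job is handed in when it is done.

Besides the shell and the picture viewer there is one more tool, called as name(argument=value, ...), one argument or row to a line, values as JSON. servo_tool: Moves the arm, as the interface text tells. Its arguments: {"type":"object","properties":{"deltas":{"type":"array","items":{"type":"array","items":{"type":"number","minimum":-1,"maximum":1}}},"grip_force":{"type":"number"}},"required":["deltas"]}

```bash
ls; mkdir -p pics
python3 - <<'E'
from bench import env
import cv2,numpy as np
s=env.state();print(s['t'],s['tool_pos'],s['tcp_rot'],s['finger_gap'])
for n in['scene','side','wrist']:
    f=env.grab_frame(n);cv2.imwrite(f'pics/{n}0.png',f['img'])
    print(n,f['shot'],f['fx'],f['cx'],f['cy'],f.get('origin'),f.get('orientation'),f.get('tool_from_camera'))
E
```

```text
pics
0.0 [ 6.49749783e-01 -4.76496615e-05  4.03733582e-01] [ 7.07146825e-01 -6.39409931e-04 -5.91821990e-04 -7.07066198e-01] 0.09175652023577496
scene 1 514.0610422801094 282.2194667962204 214.57365899400696 [ 1.549725   -0.16794938  0.86395352] [ 0.68511632  0.57238271 -0.2804226  -0.35264263] None
side 2 456.5934939471546 281.2777283988673 205.30655826920258 [0.11499354 0.9161158  0.95255362] [-0.19216208  0.89872569 -0.38708698  0.07436088] None
wrist 3 355.9399483771911 284.8310352291239 206.57821874658922 None None [[ 9.99999880e-01 -2.54498204e-04 -4.17573180e-04 -5.92235559e-04]
 [ 3.40748650e-04 -2.49835230e-01  9.68288305e-01  2.09925727e-02]
 [-3.50752126e-04 -9.68288332e-01 -2.49835114e-01  6.96918575e-02]
 [ 0.00000000e+00  0.00000000e+00  0.00000000e+00  1.00000000e+00]]
```

View images.

View pics/scene0.png

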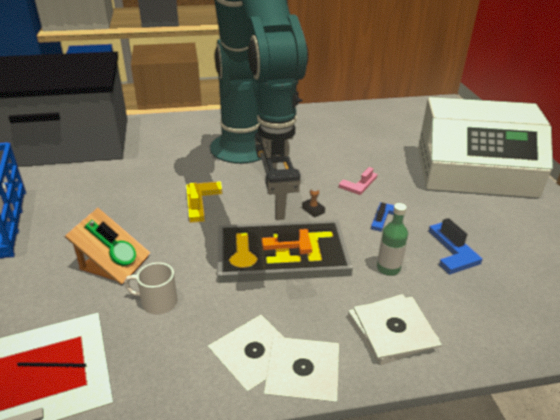

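View pics/side0.png

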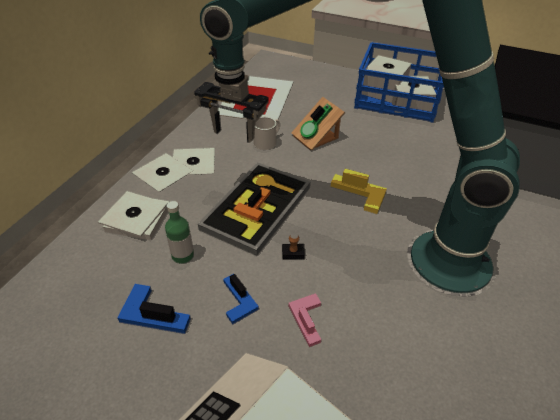

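View pics/wrist0.png

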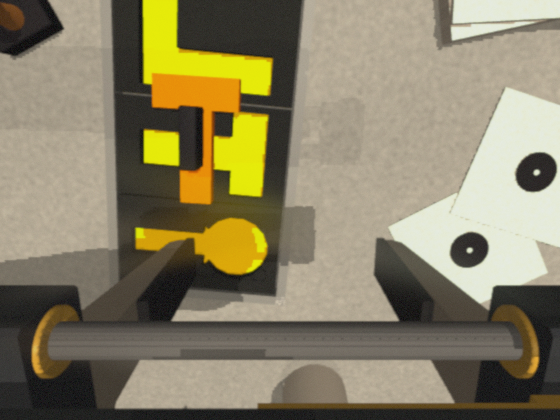

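```bash
cat > h.py <<'E'
from bench import env
import cv2,numpy as np
from scipy.spatial.transform import Rotation as R
from scipy.optimize import minimize
def grab(n):
    s=env.state();f=env.grab_frame(n)
    if n=='wrist':
        T=np.eye(4);T[:3,:3]=R.from_quat(s['tcp_rot']).as_matrix();T[:3,3]=s['tool_pos']
        f['T']=T@np.array(f['tool_from_camera'])
    else:
        T=np.eye(4);T[:3,:3]=R.from_quat(f['orientation']).as_matrix();T[:3,3]=f['origin'];f['T']=T
    return f
def proj(f,P):
    P=np.asarray(P,float).reshape(-1,3);c=(P-f['T'][:3,3])@f['T'][:3,:3]
    return np.c_[f['fx']*c[:,0]/c[:,2]+f['cx'],f['fy']*c[:,1]/c[:,2]+f['cy']]
def w(f,p): return f['T'][:3,:3]@np.asarray(p)+f['T'][:3,3]
def onplane(f,uv,z):
    d=f['T'][:3,:3]@np.array([(uv[0]-f['cx'])/f['fx'],(uv[1]-f['cy'])/f['fy'],1]);o=f['T'][:3,3]
    return o+d*(z-o[2])/d[2]
TEE=np.array([[-60,-15],[30,-15],[30,-40],[60,-40],[60,40],[30,40],[30,15],[-60,15]])/1000
ELL=np.array([[-60,-37],[60,-37],[60,-7],[-30,-7],[-30,37],[-60,37]])/1000
a=np.linspace(-2.7,2.7,40);a=a[np.abs(np.sin(a)*32)<=32]
th=np.arcsin(12/32);a=np.linspace(-(np.pi-th),np.pi-th,50)
LENS=np.r_[[[-70,-12]],np.c_[38+32*np.cos(a),32*np.sin(a)],[[-70,12]]]/1000
FIN={'tee':(5,0,28,8),'ell':(10,-22,28,8),'lens':(-21,0,25,8)}
POLY={'tee':TEE,'ell':ELL,'lens':LENS}
def M(x,y,z,yaw):
    T=np.eye(4);T[:3,:3]=R.from_euler('z',yaw).as_matrix();T[:3,3]=x,y,z;return T
def ap(T,P): return np.asarray(P)@T[:3,:3].T+T[:3,3]
def p3(P,z): return np.c_[P,np.full(len(P),z)]
def fin(n):
    cx,cy,lx,ly=np.array(FIN[n])/1000
    return np.array([[cx+i*lx,cy+j*ly,z] for z in(.014,.044) for i,j in((-1,-1),(1,-1),(1,1),(-1,1))])
def fill(img,uv,S=4,v=1):
    cv2.fillPoly(img,[np.round(uv*16).astype(np.int32)],v,shift=4)
def draw(img,f,T,n,col=(255,0,255)):
    for z in(0,.014): cv2.polylines(img,[np.round(proj(f,ap(T,p3(POLY[n],z)))*16).astype(np.int32)],True,col,1,cv2.LINE_AA,4)
    q=proj(f,ap(T,fin(n)))
    for k in(q[:4],q[4:]): cv2.polylines(img,[np.round(k*16).astype(np.int32)],True,(255,255,0),1,cv2.LINE_AA,4)
E
python3 - <<'E'
from h import *
for n in['scene','side','wrist']:
    f=grab(n)
    for t in['tee','ell','lens','pocket_tee','pocket_ell','pocket_lens','tray','easel','bottle','mug','stamp']:
        for r in env.pinpoint(f,t)[:4]:
            if r['score']>.2: print(n,t,round(r['score'],2),w(f,r['xyz']).round(3),proj(f,w(f,r['xyz'])).round()[0])
E
```

```text
scene tee 0.76 [0.561 0.047 0.026] [286. 243.]
scene tee 0.7 [ 0.4    0.16  -0.003] [314. 212.]
scene ell 0.95 [ 0.625  0.455 -0.002] [443. 250.]
scene ell 0.73 [ 0.273  0.33  -0.001] [357. 182.]
scene ell 0.71 [0.581 0.138 0.007] [322. 250.]
scene ell 0.61 [0.478 0.359 0.004] [389. 219.]
scene pocket_tee 0.75 [0.565 0.028 0.001] [279. 253.]
scene pocket_ell 0.92 [0.58  0.139 0.007] [322. 250.]
scene pocket_lens 0.77 [ 0.558 -0.061  0.007] [244. 253.]
scene pocket_lens 0.48 [0.562 0.046 0.027] [286. 243.]
scene easel 0.68 [ 0.538 -0.387 -0.001] [112. 264.]
scene bottle 0.93 [0.669 0.289 0.001] [389. 268.]
scene bottle 0.53 [0.476 0.358 0.   ] [388. 220.]
scene mug 0.72 [ 0.689 -0.267  0.001] [162. 302.]
scene stamp 0.71 [ 0.399  0.16  -0.003] [313. 211.]
side ell 0.93 [ 0.318 -0.139 -0.002] [354. 196.]
side ell 0.88 [ 0.477  0.353 -0.003] [234. 300.]
side ell 0.87 [0.627 0.449 0.004] [160. 307.]
side ell 0.68 [ 0.278  0.33  -0.001] [312. 321.]
side lens 0.46 [0.571 0.036 0.009] [255. 206.]
side pocket_tee 0.86 [0.57  0.037 0.012] [256. 205.]
side pocket_ell 0.84 [0.577 0.13  0.007] [239. 226.]
side pocket_lens 0.86 [ 0.56  -0.069  0.007] [274. 186.]
side pocket_lens 0.27 [ 0.473  0.352 -0.006] [235. 301.]
side easel 0.56 [ 0.54  -0.384 -0.001] [315. 137.]
side bottle 0.7 [0.669 0.289 0.002] [182. 256.]
side mug 0.94 [ 0.69  -0.277  0.002] [264. 142.]
side mug 0.53 [ 0.536 -0.387  0.062] [317. 122.]
side stamp 0.75 [0.397 0.156 0.001] [294. 254.]
wrist tee 0.83 [0.565 0.04  0.024] [200. 145.]
wrist pocket_tee 0.59 [0.567 0.034 0.007] [207. 150.]
wrist pocket_ell 0.86 [0.572 0.133 0.004] [207.  48.]
wrist pocket_lens 0.95 [ 0.557 -0.064  0.005] [203. 237.]
wrist pocket_lens 0.67 [0.564 0.036 0.006] [204. 148.]
wrist pocket_lens 0.58 [0.562 0.044 0.026] [197. 142.]
wrist mug 0.85 [ 0.688 -0.275  0.002] [315. 393.]
wrist stamp 0.63 [ 0.396  0.157 -0.004] [30. 24.]
```

Run:
```python
import cv2
a=cv2.imread('pics/side0.png')[230:370,90:350]
cv2.imwrite('pics/crop_ell.png',cv2.resize(a,None,fx=3,fy=3,interpolation=cv2.INTER_CUBIC))
```

```text
(no output)
```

View pics/crop_ell.png

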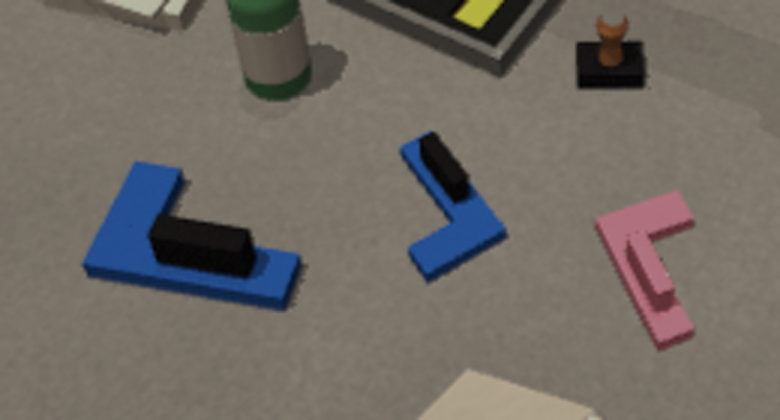

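```bash
cat >> h.py <<'E'
def sil(f,T,n,S=3,scale=1.):
    "silhouette of plate minus fin, float image"
    im=np.zeros((420*S,560*S),np.uint8)
    up=lambda q:(q+.5)*S-.5
    P=POLY[n]*scale
    A=up(proj(f,ap(T,p3(P,0))));B=up(proj(f,ap(T,p3(P,.014))))
    fill(im,A);fill(im,B)
    for i in range(len(P)):
        j=(i+1)%len(P);fill(im,np.array([A[i],A[j],B[j],B[i]]))
    q=up(proj(f,ap(T,fin(n)*[scale,scale,1])))
    h=cv2.convexHull(q.astype(np.float32))[:,0];fill(im,h,v=0)
    return cv2.resize(im.astype(np.float32),(560,420),interpolation=cv2.INTER_AREA)
def hsv(f): return cv2.cvtColor(f['img'],cv2.COLOR_BGR2HSV)
def cmask(f,lo,hi,box=None):
    m=cv2.inRange(hsv(f),lo,hi)
    if box is not None:
        k=np.zeros_like(m);x0,y0,x1,y1=[int(b) for b in box];k[max(0,y0):y1,max(0,x0):x1]=255;m&=k
    return (m>0).astype(np.float32)
ORANGE=((4,150,60),(18,255,255));YEL=((22,120,60),(36,255,255));BLUE=((105,120,50),(125,255,255));GREEN=((50,120,40),(85,255,255))
def nm(fun,x0,step):
    x0=np.array(x0,float);best=None
    for k in range(2):
        sx=np.vstack([x0]+[x0+np.eye(len(x0))[i]*step[i]/(1+2*k) for i in range(len(x0))])
        r=minimize(fun,x0,method='Nelder-Mead',options=dict(initial_simplex=sx,xatol=1e-5,fatol=1e-4,maxiter=250));x0=r.x
    return r
def bl(a): return cv2.GaussianBlur(a,(0,0),1.)
def fit(n,views,x0,z,step=(.008,.008,.1),Tf=None):
    """views: (f,mask,valid)"""
    ms=[(f,bl(m*v),v) for f,m,v in views]
    def c(p):
        T=Tf(p) if Tf else M(p[0],p[1],z,p[2])
        return sum((np.abs(bl(sil(f,T,n)*v)-m)).sum()/m.sum() for f,m,v in ms)
    return nm(c,x0,step)
def pocket(f,T,S=3):
    "visible yellow of three pockets, tray pose T; ORDER in y"
    out=np.zeros((420,560),np.float32);up=lambda q:(q+.5)*S-.5
    for n,yo in ORDER.items():
        P=POLY[n];c=P.mean(0)
        # offset outline by 2.5 mm via raster-free normals
        Q=offs(P,.0025)
        a=np.zeros((420*S,560*S),np.uint8);b=a.copy()
        fill(a,up(proj(f,ap(T,p3(Q+[0,yo],.014)))));fill(b,up(proj(f,ap(T,p3(Q+[0,yo],.026)))))
        out+=cv2.resize((a&b).astype(np.float32),(560,420),interpolation=cv2.INTER_AREA)
    return out
ORDER={'lens':-.1,'tee':0.,'ell':.1}
def offs(P,d):
    e=np.roll(P,-1,0)-P;e=e/np.linalg.norm(e,axis=1)[:,None];nn=np.c_[e[:,1],-e[:,0]]
    n0=np.roll(nn,1,0);b=n0+nn;return P+d*b/(1+(n0*nn).sum(1))[:,None]
E
python3 - <<'E'
from h import *
F={n:grab(n) for n in['scene','side','wrist']}
one=np.ones((420,560),np.float32)
# tee
v=[]
for n,f in F.items():
    u=proj(f,[.565,.042,.03])[0];r=120 if n=='wrist' else 60
    v.append((f,cmask(f,*ORANGE,(u[0]-r,u[1]-r,u[0]+r,u[1]+r)),one))
for vv in(v,v[2:],v[:2]):
    rs=[fit('tee',vv,[.565,.042,y0],.026) for y0 in(1.2,1.6)]
    r=min(rs,key=lambda r:r.fun);print('tee',r.x.round(4),r.fun.round(3),[x.fun.round(2) for x in rs])
    if vv is v: tee=r.x
Tt=M(tee[0],tee[1],.026,tee[2])
# tray
w_=[]
for n,f in F.items():
    h=cv2.convexHull(proj(f,ap(Tt,fin('tee'))).astype(np.float32))[:,0]
    k=(sil(f,Tt,'tee')>0).astype(np.uint8);fill(k,h);k=cv2.dilate(k,np.ones((5,5)))
    val=1-k.astype(np.float32)
    u=proj(f,[.567,.035,.02])[0]
    m=cmask(f,*YEL)
    z=np.zeros((420,560),np.float32);cv2.fillPoly(z,[proj(f,ap(M(.566,.035,.026,-.085),[[-.09,-.155,0],[.09,-.155,0],[.09,.155,0],[-.09,.155,0]])).astype(np.int32)],1)
    if n=='wrist': val[190:]=0
    w_.append((f,m*z,val*z))
def ft(ww):
    ms=[(f,bl(m*v),v) for f,m,v in ww]
    return nm(lambda p:sum(np.abs(bl(pocket(f,M(p[0],p[1],0,p[2]))*v)-m).sum()/m.sum() for f,m,v in ms),[.566,.035,-.085],(.008,.008,.05))
for ww in(w_,w_[2:],w_[1:2],w_[:1]):
    r=ft(ww);print('tray',r.x.round(4),r.fun.round(3))
    if ww is w_: tray=r.x
# ells
for sc in(.7,.75,.8,.9,1.,1.2,1.3,1.4,1.5):
    o=[]
    for c,u in(((.477,.353),(240,298)),((.627,.449),(155,310))):
        f=F['side'];m=cmask(f,*BLUE,(u[0]-45,u[1]-45,u[0]+45,u[1]+45))
        POLY['ell']=ELL*sc;a,b=FIN['ell'][:2]
        rs=[fit('ell',[(f,m,one)],[*c,y],0.) for y in(np.arange(4)*1.57-2.5)]
        r=min(rs,key=lambda r:r.fun);o+=[r.x.round(3).tolist(),r.fun.round(3)]
    print(sc,o)
POLY['ell']=ELL
for n,f in F.items():
    im=f['img'].copy();draw(im,f,Tt,'tee')
    for k,yo in ORDER.items():
        cv2.polylines(im,[proj(f,ap(M(*tray[:2],0,tray[2]),p3(offs(POLY[k],.0025)+[0,yo],.026))).astype(np.int32)],True,(255,0,0),1)
    u=proj(f,[.567,.035,.02])[0].astype(int)
    c=im if n=='wrist' else im[max(0,u[1]-70):u[1]+70,max(0,u[0]-90):u[0]+90]
    cv2.imwrite(f'pics/fit1_{n}.png',c if n=='wrist' else cv2.resize(c,None,fx=4,fy=4))
E
```

```text
tee [0.5631 0.0436 1.514 ] 1.142 [np.float64(1.14), np.float64(1.14)]
tee [0.5624 0.0433 1.5108] 0.604 [np.float64(0.6), np.float64(0.61)]
tee [0.5649 0.0439 1.4989] 0.472 [np.float64(0.48), np.float64(0.47)]
tray [ 0.5686  0.0342 -0.0872] 0.803
tray [ 0.5658  0.0336 -0.0908] 0.054
tray [ 0.5694  0.0342 -0.0834] 0.514
tray [ 0.5689  0.0351 -0.1042] 0.141
0.7 [[0.464, 0.359, -0.507], np.float64(0.421), [0.653, 0.48, -2.78], np.float64(0.826)]
0.75 [[0.467, 0.358, -0.517], np.float64(0.357), [0.657, 0.482, -2.904], np.float64(0.775)]
0.8 [[0.471, 0.356, -0.516], np.float64(0.288), [0.652, 0.479, -2.917], np.float64(0.727)]
0.9 [[0.474, 0.354, -0.54], np.float64(0.136), [0.647, 0.473, -2.934], np.float64(0.63)]
1.0 [[0.479, 0.353, -0.547], np.float64(0.083), [0.645, 0.47, 3.371], np.float64(0.529)]
1.2 [[0.487, 0.348, -0.523], np.float64(0.591), [0.636, 0.46, -2.912], np.float64(0.26)]
1.3 [[0.495, 0.344, -0.566], np.float64(0.902), [0.632, 0.456, 3.377], np.float64(0.191)]
1.4 [[0.499, 0.341, -0.574], np.float64(1.212), [0.629, 0.452, -2.917], np.float64(0.239)]
1.5 [[0.505, 0.339, -0.571], np.float64(1.563), [0.626, 0.449, -2.921], np.float64(0.425)]
```

View pics/fit1_wrist.png

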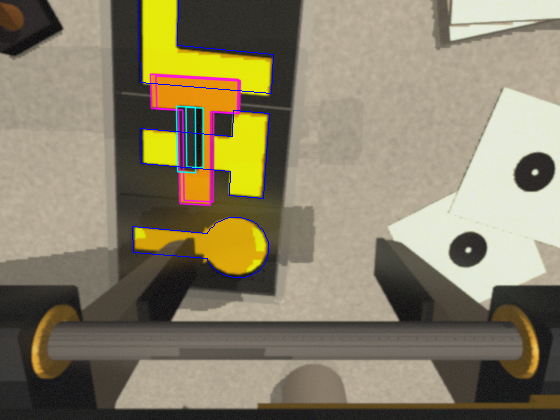

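View pics/fit1_side.png

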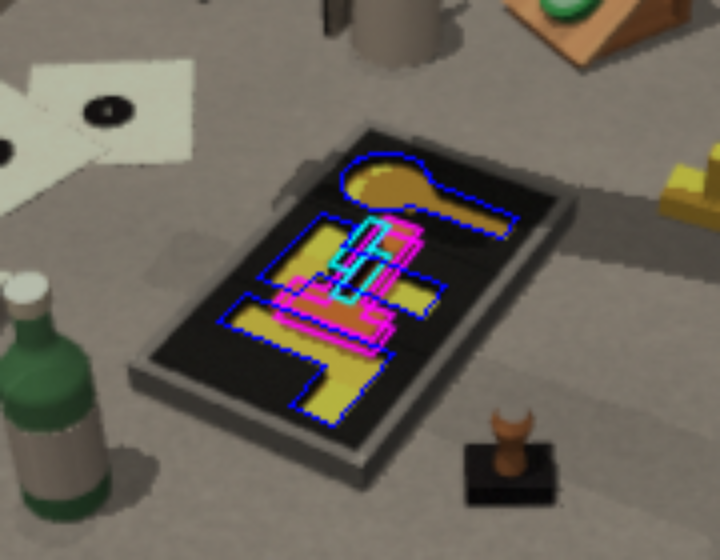

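servo_tool(
  deltas=[
    [-0.43,0.4,0.243,0,0.04,0,0],
    [-0.43,0.4,0.243,0,0.04,0,0],
    [-0.43,0.4,0.243,0,0.04,0,0],
    [-0.43,0.4,0.243,0,0.04,0,0],
  ],
  grip_force=25,
)

```text
t: 2.6
tool_pos: [0.5647, 0.0485, 0.3253]
tcp_rot: [0.707, -0.021, 0.022, -0.707]
wrist_force: [0.5, -0.0, 0.8]
finger_gap: 0.0922
```

Run:
```python
from h import *
f=grab('wrist');one=np.ones((420,560),np.float32)
m=cmask(f,(4,150,60),(14,255,255))
cv2.imwrite('pics/m2.png',m*255)
s=env.state();print(s['tool_pos'],R.from_quat(s['tcp_rot']).as_matrix().round(3).tolist())
r=fit('tee',[(f,m,one)],[.5635,.0436,1.51],.026);print(r.x.round(4),r.fun)
im=f['img'].copy();draw(im,f,M(r.x[0],r.x[1],.026,r.x[2]),'tee');cv2.imwrite('pics/w2.png',im)
```

```text
[0.56533232 0.04809035 0.32582921] [[0.998, 0.003, 0.061], [-0.061, -0.0, 0.998], [0.003, -1.0, 0.0]]
[0.5626 0.0274 1.4552] 3.7934694290161133[ WARN:0@0.935] global loadsave.cpp:1063 imwrite_ Unsupported depth image for selected encoder is fallbacked to CV_8U.
```

View pics/w2.png

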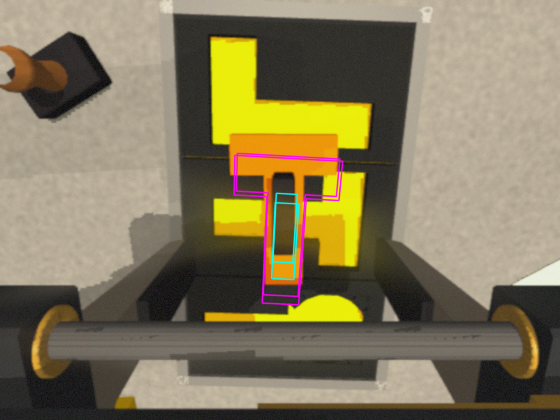

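Run:
```python
from h import *
f=grab('wrist');one=np.ones((420,560),np.float32)
m=cmask(f,(4,150,60),(16,255,255),(200,120,360,300));print(m.sum())
v=one.copy();v[300:]=0
r=fit('tee',[(f,m,v)],[.5635,.0436,1.51],.026);print(r.x.round(4),r.fun);Tt=M(r.x[0],r.x[1],.026,r.x[2])
h=cv2.convexHull(proj(f,ap(Tt,fin('tee'))).astype(np.float32))[:,0]
k=(sil(f,Tt,'tee')>0).astype(np.uint8);fill(k,h);k=cv2.dilate(k,np.ones((7,7)))
val=1-k.astype(np.float32);val[270:]=0;val[:,:195]=0;val[:,400:]=0
y=bl(cmask(f,(18,120,60),(36,255,255))*val)
q=nm(lambda p:np.abs(bl(pocket(f,M(p[0],p[1],0,p[2]))*val)-y).sum()/y.sum(),[.566,.0336,-.09],(.008,.008,.05));print('tray',q.x.round(4),q.fun)
im=f['img'].copy();draw(im,f,Tt,'tee')
for k,yo in ORDER.items():
  cv2.polylines(im,[proj(f,ap(M(*q.x[:2],0,q.x[2]),p3(offs(POLY[k],.0025)+[0,yo],.026))).astype(np.int32)],True,(255,0,0),1)
cv2.imwrite('pics/w3.png',im)
```

```text
1163.0
[ 0.5427 -0.1565  0.9179] 1.0
tray [ 0.566   0.0338 -0.0892] 0.2948475778102875
```

View pics/w3.png

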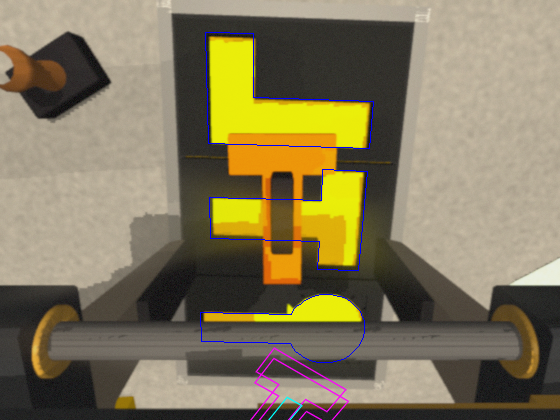

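Run:
```python
from h import *
f=grab('wrist');one=np.ones((420,560),np.float32)
H=hsv(f);print(H[150,280],H[270,280],H[270,293],H[230,340],H[80,230],H[220,340])
m=cmask(f,(4,150,60),(20,255,255),(200,120,360,300));print(m.sum())
v=one.copy();v[300:]=0
for hi in(18,19,20,21):
  m=cmask(f,(4,150,60),(hi,255,255),(200,120,360,300));m=cv2.morphologyEx(m,cv2.MORPH_OPEN,np.ones((5,5)))
  r=fit('tee',[(f,m,v)],[.5635,.0436,1.51],.026);print(hi,m.sum(),r.x.round(4),r.fun)
Tt=M(r.x[0],r.x[1],.026,r.x[2])
im=f['img'].copy();draw(im,f,Tt,'tee')
cv2.imwrite('pics/w4.png',im)
```

```text
[ 19 244 236] [ 19 244 237] [ 19 244 237] [ 23 243 221] [ 31 244 238] [ 24 244 222]
7527.0
18 1834.0 [0.5609 0.0153 1.4689] 2.482241630554199
19 5833.0 [0.5626 0.0437 1.5107] 0.2824594974517822
20 7065.0 [0.5623 0.0438 1.5109] 0.12088064849376678
21 7500.0 [0.5626 0.0437 1.5082] 0.1282312273979187
```

View pics/w4.png

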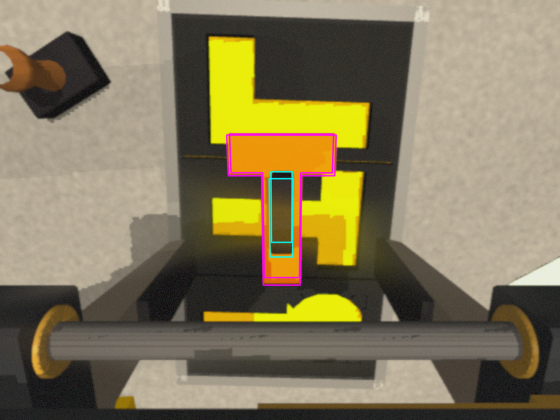

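servo_tool(
  deltas=[
    [-0.012,0.25,0,0,0,0,0],
    [-0.012,0.45,0,0,0,0,0],
    [-0.012,0.45,0,0,0,0,0.3],
    [-0.012,0.45,0,0,0,0,1],
    [-0.012,0.45,0,0,0,0,1],
    [-0.012,0.45,0,0,0,0,1],
    [-0.012,0.45,0,0,0,0,1],
  ],
  grip_force=25,
)

```text
t: 3.62
tool_pos: [0.5618, 0.0487, 0.2355]
tcp_rot: [-0.707, 0.021, -0.022, 0.707]
wrist_force: [-0.5, -1.2, 0.0]
finger_gap: 0.044
```

servo_tool(
  deltas=[
    [0,0,0,0,0,0,1],
    [0,0,0,0,0,0,1],
    [0,0,0,0,0,0,1],
  ],
)

```text
t: 4.0
tool_pos: [0.5617, 0.0487, 0.2347]
tcp_rot: [0.707, -0.021, 0.021, -0.707]
wrist_force: [0.2, -0.2, 0.1]
finger_gap: 0.0159
```

servo_tool(
  deltas=[
    [0,-0.2,0,0,0,0,1],
    [0.05,-0.4,-0.075,0,0.1,0,1],
    [0.05,-0.4,-0.075,0,0.22,0,1],
    [0.05,-0.4,-0.075,0,0.34,0,1],
    [0.05,-0.4,-0.075,0,0.46,0,1],
    [0.05,-0.4,-0.075,0,0.58,0,1],
    [0.05,-0.4,-0.075,0,0.7,0,1],
    [0.05,-0.4,-0.075,0,0.8,0,1],
  ],
)

```text
t: 5.0
tool_pos: [0.5704, 0.0332, 0.3142]
tcp_rot: [0.571, -0.418, 0.418, -0.57]
wrist_force: [-0.1, 0.3, -1.0]
finger_gap: 0.016
```

servo_tool(
  deltas=[
    [0,0,0,0,0.1,0,1],
    [0,0,0,0,0.2,0,1],
    [0,0,0,0,0.268,0,1],
    [0,0,0,0,0.268,0,1],
  ],
)

```text
t: 5.5
tool_pos: [0.5704, 0.0334, 0.3143]
tcp_rot: [-0.477, 0.522, -0.522, 0.477]
wrist_force: [0.7, -0.3, -0.6]
finger_gap: 0.0156
```

```bash
cat >> h.py <<'E'
def yaw_tool(s): m=R.from_quat(s['tcp_rot']).as_matrix();return np.arctan2(m[1,0],m[0,0]),m
E
python3 - <<'E'
from h import *
s=env.state();print(s['tool_pos'],yaw_tool(s)[0],yaw_tool(s)[1].round(3).tolist())
f=grab('wrist');cv2.imwrite('pics/w5.png',f['img'])
E
```

```text
[0.57044157 0.03335733 0.31426248] -1.660585108783541 [[-0.09, -0.001, 0.996], [-0.996, -0.0, -0.09], [0.0, -1.0, -0.001]]
```

View pics/w5.png

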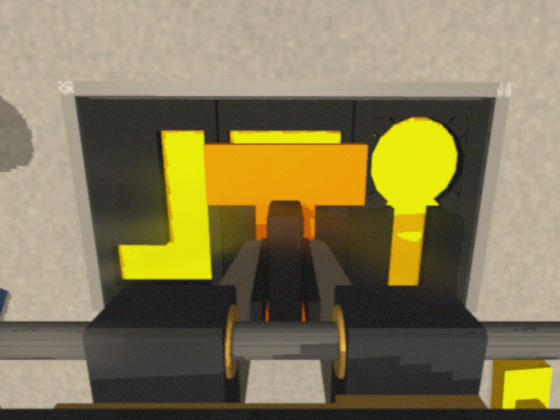

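Run:
```python
from h import *
f=grab('wrist');one=np.ones((420,560),np.float32);s=env.state()
z=.026+s['tool_pos'][2]-.2347
v=one.copy();v[204:]=0
m=cmask(f,(4,150,60),(21,255,255),(190,130,380,204));m=cv2.morphologyEx(m,cv2.MORPH_OPEN,np.ones((5,5)))
for zz in(z-.003,z,z+.003):
  r=fit('tee',[(f,m,v)],[.566,.0337,-.09],zz);print(zz,m.sum(),r.x.round(4),r.fun)
r=fit('tee',[(f,m,v)],[.566,.0337,-.09],z);
Tt=M(r.x[0],r.x[1],z,r.x[2])
val=one.copy();val[235:]=0;val[:,:80]=0;val[:,500:]=0;val[120:,190:380]=0;val[:,195:378]*=0
val[:285,100:205]=1
y=bl(cmask(f,(22,120,60),(36,255,255))*val)
q=nm(lambda p:np.abs(bl(pocket(f,M(p[0],p[1],0,p[2]))*val)-y).sum()/y.sum(),[.566,.0336,-.09],(.008,.008,.05));print('tray',q.x.round(4),q.fun)
im=f['img'].copy();draw(im,f,Tt,'tee')
for k,yo in ORDER.items():
  cv2.polylines(im,[proj(f,ap(M(*q.x[:2],0,q.x[2]),p3(offs(POLY[k],.0025)+[0,yo],.026))).astype(np.int32)],True,(255,0,0),1)
cv2.imwrite('pics/w6.png',im)
```

```text
0.10275122415116042 9722.0 [ 0.565   0.0325 -0.0878] 0.026972046121954918
0.10575122415116042 9722.0 [ 0.5653  0.0324 -0.0891] 0.026923201978206635
0.10875122415116042 9722.0 [ 0.5655  0.0325 -0.0897] 0.04040771722793579
tray [ 0.5663  0.0338 -0.0939] 0.11852344125509262
```

View pics/w6.png

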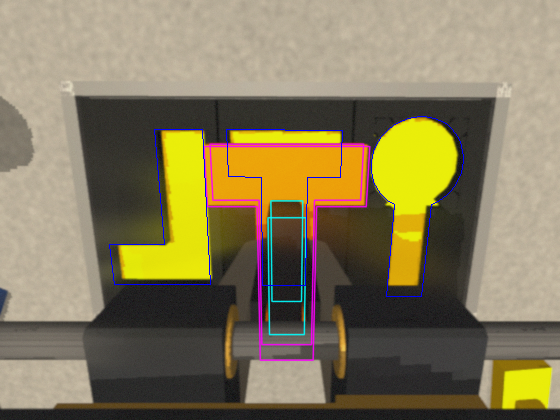

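servo_tool(
  deltas=[
    [-0.006,0.2,0.004,0,0,0,1],
    [-0.006,0.36,0.004,0,0,0,1],
    [-0.006,0.4,0.004,0,0,0,1],
    [-0.006,0.42,0.004,0,0,0,1],
  ],
)

```text
t: 6.1
tool_pos: [0.5719, 0.0341, 0.2309]
tcp_rot: [0.477, -0.522, 0.522, -0.477]
wrist_force: [-0.0, 0.2, -1.7]
finger_gap: 0.0157
```

servo_tool(
  deltas=[
    [0,0.02,0,0,0,0,1],
    [0,0.035,0,0,0,0,1],
    [0,0.035,0,0,0,0,1],
  ],
)

```text
t: 6.48
tool_pos: [0.5717, 0.0343, 0.224]
tcp_rot: [0.477, -0.522, 0.522, -0.477]
wrist_force: [0.1, -0.9, -1.2]
finger_gap: 0.0157
```

servo_tool(
  deltas=[
    [0,0.008,0,0,0,0,1],
    [0,0.01,0,0,0,0,1],
    [0,0.01,0,0,0,0,1],
  ],
)

```text
t: 6.85
tool_pos: [0.5719, 0.0342, 0.2227]
tcp_rot: [0.476, -0.522, 0.522, -0.477]
wrist_force: [-1.8, 0.7, 5.8]
finger_gap: 0.0159
```

servo_tool(
  deltas=[
    [0,0,0,0,0,0,0.5],
    [0,0,0,0,0,0,0.5],
    [0,0,0,0,0,0,0.5],
    [0,-0.2,0,0,0,0,0.5],
    [0,-0.45,0,0,0,0,0.5],
    [0,-0.6,0,0,0,0,0.2],
    [0,-0.6,0,0,0,0,0],
  ],
)

```text
t: 7.72
tool_pos: [0.5724, 0.0342, 0.3442]
tcp_rot: [0.475, -0.521, 0.523, -0.478]
wrist_force: [-0.6, 0.2, 0.1]
finger_gap: 0.0638
```

Run:
```python
from h import *
s=env.state();print(s['tool_pos'],s['qpos'])
f=grab('wrist');g=grab('side')
a=g['img'][150:260,180:330]
b=cv2.resize(a,None,fx=4,fy=4)
cv2.imwrite('pics/s7.png',b);cv2.imwrite('pics/w7.png',f['img'])
```

```text
[0.57236449 0.0342091  0.34417075] [-0.41171383  0.41867566  0.37281299  1.87039159 -0.19386587  0.88235078
 -1.60727073]
```

View pics/w7.png

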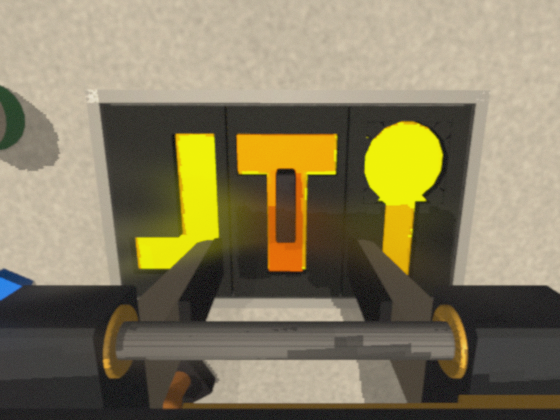

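View pics/s7.png

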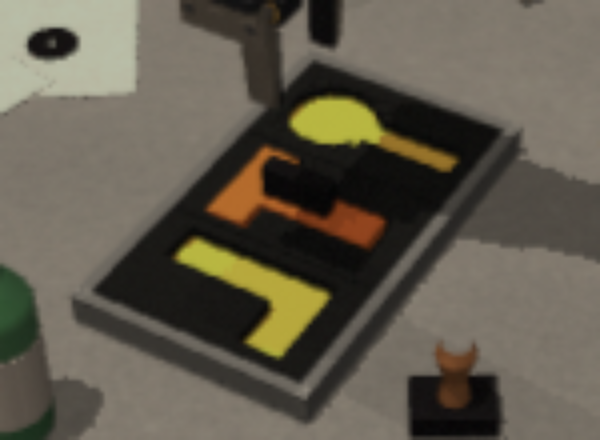

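servo_tool(
  deltas=[
    [-0.1,0,-0.04,0,-0.12,0,0],
    [-0.2,0,-0.08,0,-0.24,0,0],
    [-0.3,0,-0.12,0,-0.36,0,0],
    [-0.4,0,-0.16,0,-0.48,0,0],
    [-0.5,0,-0.2,0,-0.6,0,0],
    [-0.6,0,-0.24,0,-0.72,0,0],
    [-0.7,0,-0.28,0,-0.84,0,0],
    [-0.7,0,-0.3,0,-0.95,0,0],
  ],
)

```text
t: 8.82
tool_pos: [0.5235, 0.181, 0.3397]
tcp_rot: [0.703, -0.082, 0.079, -0.702]
wrist_force: [-0.7, -0.2, -0.5]
finger_gap: 0.0917
```

```bash
cat > d.py <<'E'
import sys
from h import *
# usage: x y z yaw -> units
x,y,z,yw=map(float,sys.argv[1:5]);s=env.state();ya,m=yaw_tool(s)
d=m.T@(np.array([x,y,z])-s['tool_pos'])/.2
print('t',s['t'],'pos',s['tool_pos'].round(4),'yaw',round(ya,3),'shift',d.round(3),'turn y',round(-((yw-ya+np.pi)%(2*np.pi)-np.pi)/1.5,3),'yaxis',m[:,1].round(3),'q7',s['qpos'].round(2))
E
python3 d.py .476 .329 .32 1.024
```

```text
t 8.825 pos [0.5235 0.181  0.3397] yaw -0.228 shift [-0.399  0.099  0.667] turn y -0.835 yaxis [-0.003 -0.    -1.   ] q7 [-0.41  0.39  0.02  1.9  -0.01  0.86 -0.61]
```

servo_tool(
  deltas=[
    [-0.06,0,0.1,0,-0.12,0,0],
    [-0.12,0.02,0.2,0,-0.24,0,0],
    [-0.18,0.04,0.3,0,-0.36,0,0],
    [-0.24,0.06,0.4,0,-0.48,0,0],
    [-0.3,0.08,0.5,0,-0.6,0,0],
    [-0.36,0.1,0.6,0,-0.72,0,0],
    [-0.4,0.1,0.667,0,-0.835,0,0],
    [-0.4,0.1,0.667,0,-0.835,0,0],
  ],
)

```text
t: 9.82
tool_pos: [0.4772, 0.3283, 0.3199]
tcp_rot: [-0.617, -0.343, 0.345, 0.618]
wrist_force: [-0.6, 0.1, -1.6]
finger_gap: 0.0924
```

```bash
python3 - <<'E'
from h import *
f=grab('wrist');one=np.ones((420,560),np.float32)
m=cmask(f,*BLUE);v=one.copy();v[300:]=0
r=fit('ell',[(f,m*v,v)],[.479,.353,-.547],0.);print(m.sum(),r.x.round(4),r.fun)
T=M(r.x[0],r.x[1],0,r.x[2]);print('fin',ap(T,[.010,-.022,.0]))
im=f['img'].copy();draw(im,f,T,'ell');cv2.imwrite('pics/w8.png',im)
E
python3 d.py .476 .329 .208 1.024
```

```text
9884.0 [ 0.4754  0.3541 -0.5479] 0.47742584347724915
fin [0.47249622 0.33009284 0.        ]
t 9.875 pos [0.4779 0.3273 0.3202] yaw 1.013 shift [0.004 0.561 0.012] turn y -0.007 yaxis [-0.003 -0.001 -1.   ] q7 [-0.44  0.47 -0.29  1.83  0.17  0.86  0.21]
```

View pics/w8.png

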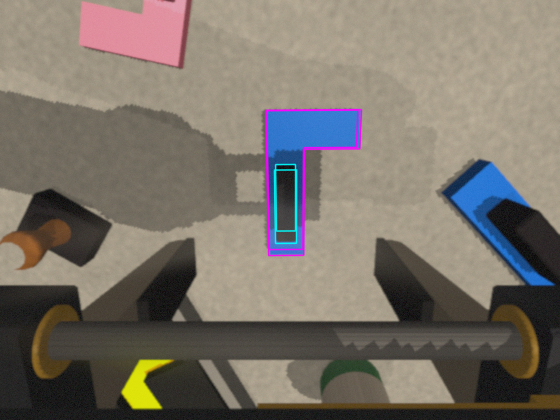

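```bash
python3 d.py .4725 .3301 .208 1.023
```

```text
t 9.875 pos [0.4779 0.3273 0.3202] yaw 1.013 shift [-0.001  0.561  0.029] turn y -0.007 yaxis [-0.003 -0.001 -1.   ] q7 [-0.44  0.47 -0.29  1.83  0.17  0.86  0.21]
```

servo_tool(
  deltas=[
    [0,0.25,0.03,0,-0.007,0,0],
    [0,0.45,0.03,0,-0.007,0,0],
    [0,0.56,0.03,0,-0.007,0,0],
    [0,0.56,0.03,0,-0.007,0,0.5],
    [0,0.56,0.03,0,-0.007,0,1],
    [0,0.56,0.03,0,-0.007,0,1],
    [0,0.56,0.03,0,-0.007,0,1],
    [0,0.56,0.03,0,-0.007,0,1],
  ],
  grip_force=25,
)

```text
t: 10.88
tool_pos: [0.4732, 0.3308, 0.2103]
tcp_rot: [-0.616, -0.347, 0.347, 0.616]
wrist_force: [0.1, 1.0, -0.3]
finger_gap: 0.044
```

servo_tool(
  deltas=[
    [0,0,0,0,0,0,1],
    [0,0,0,0,0,0,1],
  ],
)

```text
t: 11.12
tool_pos: [0.4731, 0.3308, 0.2097]
tcp_rot: [0.616, 0.347, -0.347, -0.616]
wrist_force: [0.1, -0.1, -0.2]
finger_gap: 0.024
```

servo_tool(
  deltas=[
    [0,0,0,0,0,0,1],
    [0,0,0,0,0,0,1],
  ],
)

```text
t: 11.38
tool_pos: [0.4731, 0.3308, 0.2097]
tcp_rot: [0.616, 0.347, -0.347, -0.616]
wrist_force: [-0.4, -0.0, 0.2]
finger_gap: 0.0155
```

```bash
python3 - <<'E'
import numpy as np
c,s=np.cos(-.0905),np.sin(-.0905);Rm=np.array([[c,-s],[s,c]])
b=np.array([.566,.0337])+Rm@[0,.1];print('block',b,'tcp',b+Rm@[.01,-.022],'yaw',-.0905+np.pi/2)
b=np.array([.566,.0337])+Rm@[0,-.1];print('lens block',b,'tcp',b+Rm@[-.021,0])
E
python3 d.py .585 .110 .33 1.480
```

```text
block [0.57503765 0.13329077] tcp [0.58300844 0.11047703] yaw 1.4802963267948965
lens block [ 0.55696235 -0.06589077] tcp [ 0.53604829 -0.06399286]
t 11.375 pos [0.4731 0.3308 0.2097] yaw 1.026 shift [-0.654 -0.602 -1.051] turn y -0.303 yaxis [-0. -0. -1.] q7 [-0.48  0.63 -0.24  1.89  0.24  0.65  0.16]
```

servo_tool(
  deltas=[
    [0,-0.3,0,0,0,0,1],
    [-0.1,-0.6,-0.1,0,-0.05,0,1],
    [-0.24,-0.6,-0.35,0,-0.15,0,1],
    [-0.38,-0.6,-0.6,0,-0.25,0,1],
    [-0.52,-0.6,-0.82,0,-0.3,0,1],
    [-0.64,-0.6,-0.98,0,-0.303,0,1],
    [-0.654,-0.6,-1.0,0,-0.303,0,1],
    [-0.654,-0.6,-1.0,0,-0.303,0,1],
  ],
)

```text
t: 12.38
tool_pos: [0.576, 0.1154, 0.3293]
tcp_rot: [-0.522, -0.477, 0.477, 0.522]
wrist_force: [-0.7, -0.8, -0.9]
finger_gap: 0.0161
```

```bash
python3 d.py .583 .1105 .31 1.480
python3 - <<'E'
from h import *
f=grab('wrist');one=np.ones((420,560),np.float32);s=env.state()
z=s['tool_pos'][2]-.2097
m=cmask(f,*BLUE);v=one.copy();v[200:]=0
cv2.imwrite('pics/w9.png',f['img'])
E
```

```text
t 12.375 pos [0.576  0.1154 0.3293] yaw 1.48 shift [-0.021  0.097 -0.037] turn y -0.0 yaxis [-0.001  0.    -1.   ] q7 [ 0.02  0.48 -0.35  1.81  0.21  0.89  1.05]
```

View pics/w9.png

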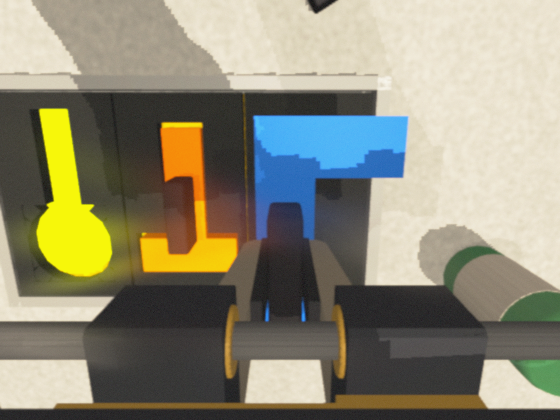

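servo_tool(
  deltas=[
    [-0.02,0.1,-0.037,0,0,0,1],
    [-0.02,0.1,-0.037,0,0,0,1],
  ],
)

```text
t: 12.68
tool_pos: [0.5828, 0.1107, 0.3073]
tcp_rot: [-0.521, -0.476, 0.478, 0.523]
wrist_force: [-0.2, -0.5, -1.3]
finger_gap: 0.016
```

```bash
cat > e.py <<'E'
from h import *
f=grab('wrist');one=np.ones((420,560),np.float32);s=env.state()
z=s['tool_pos'][2]-.2097
m=cmask(f,(98,120,50),(128,255,255));v=one.copy();v[200:]=0
r=fit('ell',[(f,m*v,v)],[.575,.1333,-.09],z);print(s['tool_pos'],r.x.round(4),r.fun)
T=M(r.x[0],r.x[1],z,r.x[2])
im=f['img'].copy();draw(im,f,T,'ell')
for k,yo in ORDER.items():
  cv2.polylines(im,[proj(f,ap(M(.566,.0337,0,-.0905),p3(offs(POLY[k],.0025)+[0,yo],.026))).astype(np.int32)],True,(255,0,0),1)
cv2.imwrite('pics/w10.png',im)
d=np.array([.57504-r.x[0],.13329-r.x[1],0.014-z]);print('shift',(yaw_tool(s)[1].T@d/.2).round(4),'dyaw',-.0905-r.x[2])
E
python3 e.py
```

```text
[0.58291135 0.11093211 0.30809953] [ 0.5738  0.1328 -0.0783] 0.02297515608370304
shift [ 0.0033  0.422  -0.0071] dyaw -0.012164606987969923
```

View pics/w10.png

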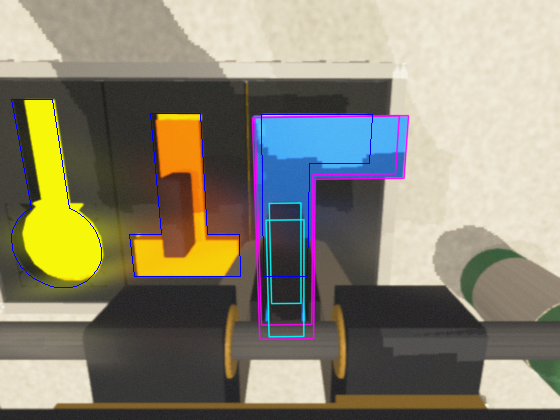

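servo_tool(
  deltas=[
    [0.003,0.2,-0.006,0,0.005,0,1],
    [0.003,0.34,-0.006,0,0.005,0,1],
    [0.003,0.37,-0.006,0,0.005,0,1],
    [0.003,0.395,-0.006,0,0.005,0,1],
  ],
)

```text
t: 13.22
tool_pos: [0.5849, 0.1115, 0.2312]
tcp_rot: [0.524, 0.475, -0.475, -0.524]
wrist_force: [1.1, 0.6, -1.2]
finger_gap: 0.0162
```

servo_tool(
  deltas=[
    [0,0.012,0,0,0,0,1],
    [0,0.024,0,0,0,0,1],
    [0,0.024,0,0,0,0,1],
  ],
)

```text
t: 13.6
tool_pos: [0.5847, 0.1111, 0.2263]
tcp_rot: [0.524, 0.475, -0.475, -0.524]
wrist_force: [-0.0, -0.7, -1.9]
finger_gap: 0.0158
```

servo_tool(
  deltas=[
    [0,0.01,0,0,0,0,1],
    [0,0.016,0,0,0,0,1],
    [0,0.016,0,0,0,0,1],
  ],
)

```text
t: 13.98
tool_pos: [0.5847, 0.1111, 0.2236]
tcp_rot: [0.524, 0.475, -0.475, -0.524]
wrist_force: [-1.4, -1.0, 4.9]
finger_gap: 0.0159
```

servo_tool(
  deltas=[
    [0,0,0,0,0,0,0.5],
    [0,0,0,0,0,0,0.5],
    [0,0,0,0,0,0,0.5],
    [0,-0.2,0,0,0,0,0.5],
    [0,-0.45,0,0,0,0,0.5],
    [0,-0.65,0,0,0,0,0.2],
    [0,-0.65,0,0,0,0,0],
  ],
)

```text
t: 14.85
tool_pos: [0.5855, 0.1115, 0.3562]
tcp_rot: [0.525, 0.477, -0.473, -0.523]
wrist_force: [0.1, 0.5, -0.1]
finger_gap: 0.0641
```

Run:
```python
from h import *
s=env.state();print(s['tool_pos'],s['qpos'])
f=grab('wrist');cv2.imwrite('pics/w11.png',f['img']);one=np.ones((420,560),np.float32)
g=grab('side');c=grab('scene');cv2.imwrite('pics/s11.png',np.hstack([cv2.resize(g['img'][80:160,280:380],None,fx=4,fy=4),cv2.resize(c['img'][200:280,55:155],None,fx=4,fy=4)]))
v=[]
for ff in(g,c):
    u=proj(ff,[.54,-.387,.06])[0];v.append((ff,cmask(ff,(45,100,40),(88,255,255),(u[0]-45,u[1]-45,u[0]+45,u[1]+45)),one))
# pose: lens x down slope; params: x,y,easel yaw ; solve lens pose with easel geometry
def Tf(p):
    Re=R.from_euler('z',p[2]).as_matrix();t=np.deg2rad(38)
    up=Re@[np.cos(t),0,np.sin(t)];n=Re@[-np.sin(t),0,np.cos(t)]
    peg=np.array([p[0],p[1],.062])+up*.064
    X=-up;Y=np.cross(n,X);T=np.eye(4);T[:3,:3]=np.c_[X,Y,n]
    # peg rests at the hole's outer... part slides down: peg at hole's -x end (x=-66+3.5)
    T[:3,3]=peg-X*(-.0625);return T
for vv in(v,v[:1],v[1:]):
    r=min((fit('lens',vv,[.539,-.386,y],0,Tf=Tf,step=(.01,.01,.2)) for y in(-.8,-.3,0,.4,.9)),key=lambda r:r.fun);print(r.x.round(4),r.fun)
    if vv is v: T=Tf(r.x)
print(T.round(4).tolist())
for n,ff in(('side',g),('scene',c)):
    im=cv2.resize(ff['img'],None,fx=1,fy=1);draw(im,ff,T,'lens')
    u=proj(ff,[.54,-.387,.06])[0].astype(int);cv2.imwrite(f'pics/l_{n}.png',cv2.resize(im[max(0,u[1]-50):u[1]+50,u[0]-60:u[0]+60],None,fx=5,fy=5))
```

```text
[0.58549762 0.11149548 0.35620663] [ 0.03053531  0.46114837 -0.35778301  1.76689189  0.19505695  0.94137484
  1.06559259]
[ 0.539  -0.3669  0.966 ] 2.7317211627960205
[ 0.5429 -0.3712  2.1466] 0.9029276371002197
[ 0.5431 -0.3723  0.0024] 0.927003026008606
[[-0.4481, 0.8226, -0.3501, 0.5397], [-0.6482, -0.5686, -0.5064, -0.3659], [-0.6157, -0.0, 0.788, 0.0629], [0.0, 0.0, 0.0, 1.0]]
```

View pics/w11.png

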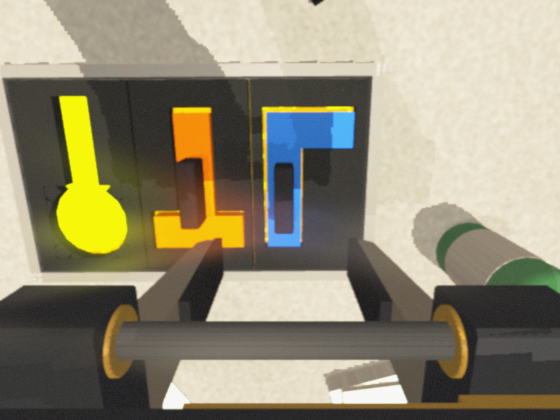

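View pics/l_side.png

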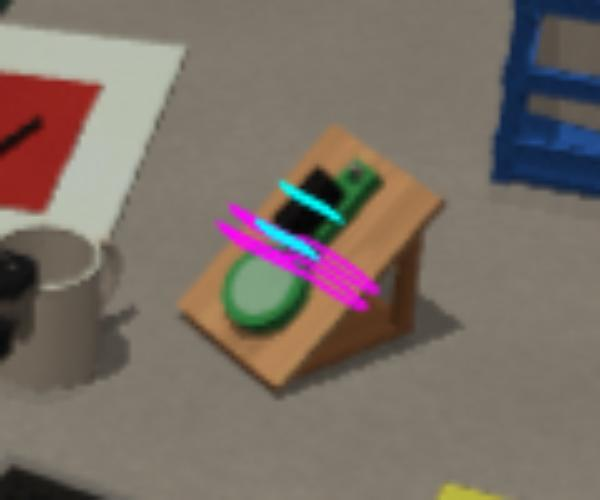

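View pics/l_scene.png

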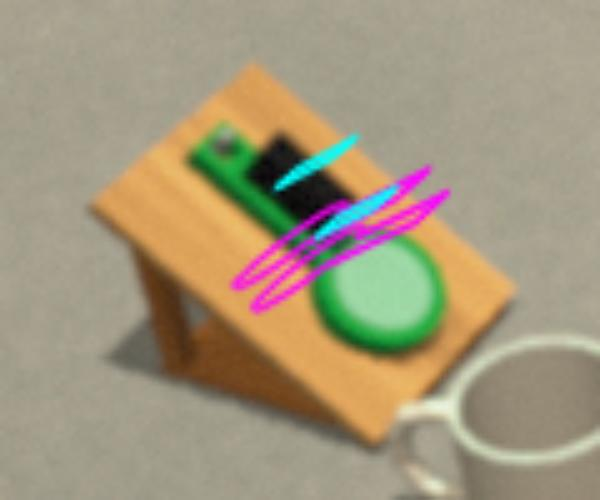

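```bash
cat >> h.py <<'E'
def Tease(p):
    Re=R.from_euler('z',p[2]).as_matrix();t=np.deg2rad(38)
    up=Re@[np.cos(t),0,np.sin(t)];n=Re@[-np.sin(t),0,np.cos(t)]
    peg=np.array([p[0],p[1],.062])+up*.064
    X=-up;Y=np.cross(n,X);T=np.eye(4);T[:3,:3]=np.c_[X,Y,n]
    T[:3,3]=peg-X*(-.0625);return T
E
python3 - <<'E'
from h import *
one=np.ones((420,560),np.float32)
g=grab('side');c=grab('scene')
v=[]
for ff in(g,c):
    u=proj(ff,[.54,-.387,.06])[0];m=cmask(ff,(45,50,40),(88,255,255),(u[0]-45,u[1]-45,u[0]+45,u[1]+45));print(m.sum())
    v.append((ff,m,one))
for vv in(v,v[:1],v[1:]):
    rs=[fit('lens',vv,[.539,-.386,y],0,Tf=Tease,step=(.01,.01,.2)) for y in(-3,-2.6,-2.2,-1.8)];r=min(rs,key=lambda r:r.fun);print(r.x.round(4),r.fun,[round(q.fun,2) for q in rs])
    if vv is v: T=Tease(r.x)
print(T.round(4).tolist())
for n,ff in(('side',g),('scene',c)):
    im=cv2.resize(ff['img'],None,fx=1,fy=1);draw(im,ff,T,'lens')
    u=proj(ff,[.54,-.387,.06])[0].astype(int);cv2.imwrite(f'pics/l_{n}.png',cv2.resize(im[max(0,u[1]-50):u[1]+50,u[0]-60:u[0]+60],None,fx=5,fy=5))
E
```

```text
332.0
738.0
[ 0.5385 -0.3802 -2.1292] 0.42655086517333984 [np.float64(0.44), np.float64(0.43), np.float64(0.43), np.float64(0.44)]
[ 0.5398 -0.3871 -2.1314] 0.13021254539489746 [np.float64(0.14), np.float64(0.14), np.float64(0.13), np.float64(0.13)]
[ 0.5326 -0.3815 -2.1257] 0.16518603265285492 [np.float64(0.17), np.float64(0.17), np.float64(0.17), np.float64(0.17)]
[[0.4175, -0.8481, 0.3262, 0.5379], [0.6683, 0.5298, 0.5222, -0.3812], [-0.6157, 0.0, 0.788, 0.0629], [0.0, 0.0, 0.0, 1.0]]
```

View pics/l_scene.png

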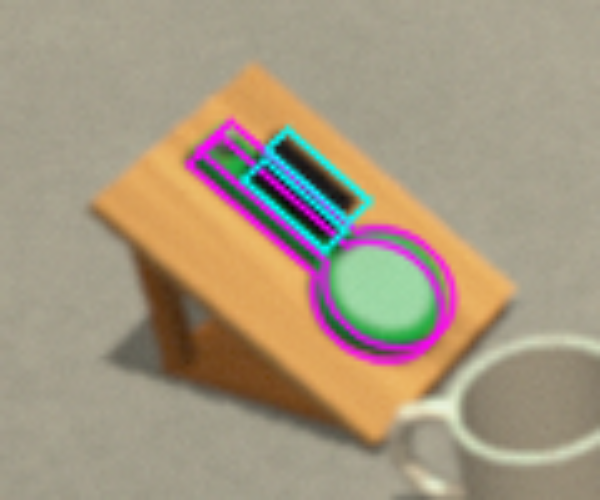

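View pics/l_side.png

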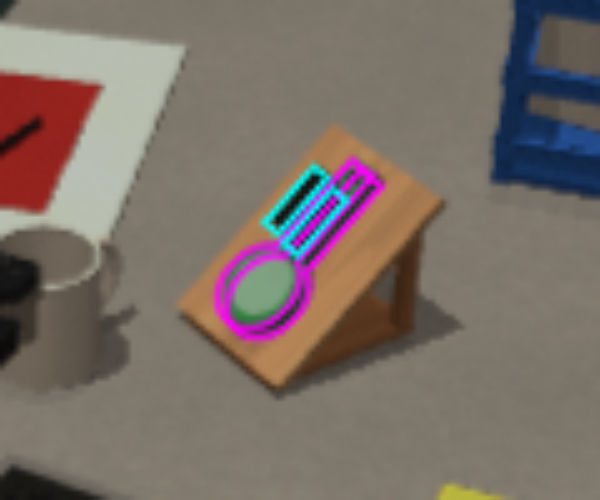

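servo_tool(
  deltas=[
    [-0.11,0,-0.01,0,0.11,0,0],
    [-0.22,0,-0.02,0,0.22,0,0],
    [-0.33,0,-0.04,0,0.33,0,0],
    [-0.45,0,-0.05,0,0.44,0,0],
    [-0.57,0,-0.07,0,0.55,0,0],
    [-0.68,0,-0.09,0,0.66,0,0],
    [-0.79,0,-0.1,0,0.77,0,0],
    [-0.9,0,-0.1,0,0.88,0,0],
  ],
)

```text
t: 16.1
tool_pos: [0.5867, -0.0707, 0.3512]
tcp_rot: [-0.705, -0.051, 0.053, 0.705]
wrist_force: [0.1, 0.6, -0.8]
finger_gap: 0.0916
```

```bash
python3 d.py .6 -.24 .36 -.559
```

```text
t 16.1 pos [ 0.5867 -0.0707  0.3512] yaw 0.148 shift [-0.059 -0.044 -0.847] turn y 0.471 yaxis [-0.002  0.    -1.   ] q7 [ 0.08  0.43 -0.03  1.8   0.01  0.92  0.2 ]
```

servo_tool(
  deltas=[
    [-0.01,-0.02,-0.2,0,0.1,0,0],
    [-0.03,-0.04,-0.42,0,0.2,0,0],
    [-0.04,-0.05,-0.63,0,0.3,0,0],
    [-0.06,-0.05,-0.84,0,0.4,0,0],
    [-0.06,-0.05,-0.847,0,0.471,0,0],
    [-0.06,-0.05,-0.847,0,0.471,0,0],
  ],
)

```text
t: 16.85
tool_pos: [0.6006, -0.2394, 0.3611]
tcp_rot: [0.68, -0.194, 0.192, -0.68]
wrist_force: [0.1, 0.3, -0.4]
finger_gap: 0.092
```

servo_tool(
  deltas=[
    [0,0,0,-0.12,0,0,0],
    [0,0,0,-0.24,0,0,0],
    [0,0,0,-0.36,0,0,0],
    [0,0,0,-0.442,0,0,0],
    [0,0,0,-0.442,0,0,0],
  ],
)

```text
t: 17.48
tool_pos: [0.6016, -0.2368, 0.361]
tcp_rot: [0.865, -0.244, 0.117, -0.423]
wrist_force: [-0.6, 0.1, -0.1]
finger_gap: 0.0919
```

```bash
cat > l.py <<'E'
from h import *
one=np.ones((420,560),np.float32)
s=env.state();print(s['t'],s['tool_pos'],s['qpos'].round(2));m_=yaw_tool(s)[1]
f=grab('wrist');m=cmask(f,(40,50,40),(90,255,255));m[330:]=0
v=one.copy();v[330:]=0
rs=[fit('lens',[(f,m,v)],[.537,-.384,y],0,Tf=Tease,step=(.01,.01,.1)) for y in(-2.2,-2.1)];r=min(rs,key=lambda r:r.fun);print(m.sum(),r.x.round(4),r.fun)
T=Tease(r.x);im=f['img'].copy();draw(im,f,T,'lens');cv2.imwrite('pics/w12.png',im)
fc=ap(T,[-.021,0,0.]);n=T[:3,2]
for h in(.25,.2055):   # TCP height above lens origin plane
    tgt=fc+n*h;print(h,'tgt',tgt.round(4),'shift',(m_.T@(tgt-s['tool_pos'])/.2).round(3))
Rt=np.c_[-T[:3,1],-T[:3,2],T[:3,0]];print('turn',(R.from_matrix(m_.T@Rt).as_rotvec()/1.5).round(3))
E
python3 l.py
```

```text
17.475 [ 0.6016057  -0.23676951  0.36103025] [-0.1   0.59  0.43  1.64  0.44  1.18 -0.48]
5052.0 [ 0.5348 -0.3845 -2.1161] 0.3770278990268707
0.25 tgt [ 0.6055 -0.2681  0.2729] shift [0.1   0.423 0.174]
0.2055 tgt [ 0.5913 -0.2915  0.2378] shift [0.101 0.646 0.174]
turn [-0.    -0.    -0.003]
```

View pics/w12.png

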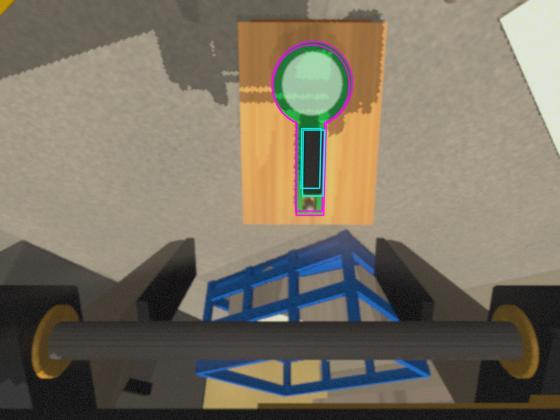

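servo_tool(
  deltas=[
    [0.1,0.2,0.174,0,0,0,0],
    [0.1,0.4,0.174,0,0,0,0],
    [0.1,0.4,0.174,0,0,0,0],
  ],
)

```text
t: 17.9
tool_pos: [0.6041, -0.2703, 0.2762]
tcp_rot: [0.864, -0.248, 0.118, -0.422]
wrist_force: [-0.6, 0.3, 0.9]
finger_gap: 0.0919
```

```bash
python3 l.py
```

```text
17.9 [ 0.60412386 -0.27026931  0.27615808] [-0.04  0.72  0.42  1.65  0.43  1.04 -0.51]
7721.0 [ 0.5348 -0.3846 -2.1204] 0.5054556727409363
0.25 tgt [ 0.6059 -0.2685  0.2729] shift [0.003 0.005 0.02 ]
0.2055 tgt [ 0.5916 -0.2919  0.2378] shift [0.005 0.228 0.02 ]
turn [ 0.001 -0.002 -0.006]
```

View pics/w12.png

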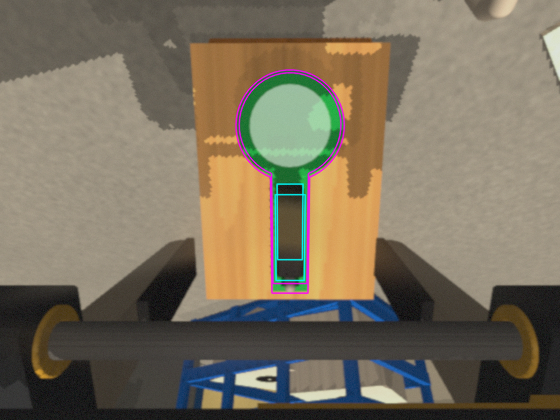

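servo_tool(
  deltas=[
    [0.005,0.12,0.02,0,0,-0.004,0],
    [0.005,0.2,0.02,0,0,-0.004,0],
    [0.005,0.218,0.02,0,0,-0.004,0],
    [0.005,0.218,0.02,0,0,-0.004,0],
  ],
)

```text
t: 18.45
tool_pos: [0.5952, -0.2889, 0.2422]
tcp_rot: [0.865, -0.243, 0.122, -0.422]
wrist_force: [-0.3, 0.3, 0.1]
finger_gap: 0.0918
```

servo_tool(
  deltas=[
    [0,0,0,0,0,0,1],
    [0,0,0,0,0,0,1],
    [0,0,0,0,0,0,1],
    [0,0,0,0,0,0,1],
    [0,0,0,0,0,0,1],
    [0,0,0,0,0,0,1],
    [0,0,0,0,0,0,1],
    [0,0,0,0,0,0,1],
  ],
  grip_force=30,
)

```text
t: 19.45
tool_pos: [0.5947, -0.289, 0.2414]
tcp_rot: [0.865, -0.243, 0.121, -0.421]
wrist_force: [-0.1, 0.1, -0.2]
finger_gap: 0.0158
```

servo_tool(
  deltas=[
    [0,-0.08,0,0,0,0,1],
    [0,-0.18,0,0,0,0,1],
    [0,-0.3,0,0,0,0,1],
    [0,-0.4,0,0,0,0,1],
    [0,-0.4,0,0,0,0,1],
  ],
)

```text
t: 20.08
tool_pos: [0.6217, -0.2454, 0.3063]
tcp_rot: [0.865, -0.241, 0.122, -0.422]
wrist_force: [0.1, -0.3, -2.3]
finger_gap: 0.0159
```

Run:
```python
from h import *
s=env.state();print(s['tool_pos'],s['finger_gap'])
f=grab('wrist');g=grab('side')
cv2.imwrite('pics/w13.png',np.hstack([f['img'],cv2.resize(g['img'][60:165,270:340],(280,420))])[:,:800])
```

```text
[ 0.62166585 -0.24537742  0.30631182] 0.01591840434325216
```

View pics/w13.png

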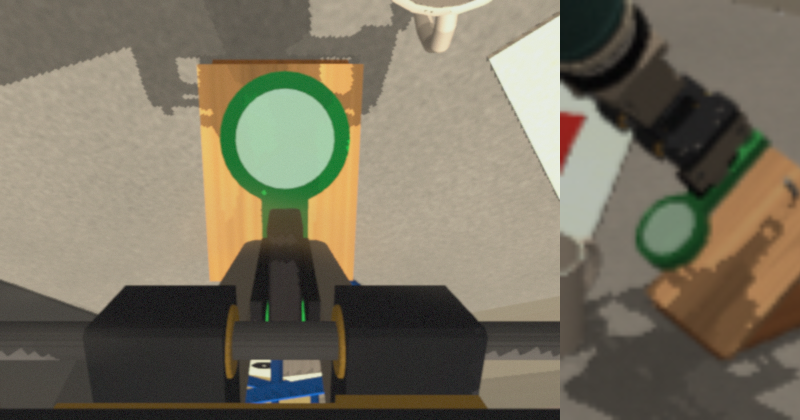

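servo_tool(
  deltas=[
    [0,-0.2,-0.15,0,0,0,1],
    [-0.1,-0.4,-0.25,0.08,0,0,1],
    [-0.25,-0.45,-0.2,0.18,0,0,1],
    [-0.4,-0.52,-0.1,0.28,0,0,1],
    [-0.51,-0.52,-0.1,0.38,0,0,1],
    [-0.51,-0.52,-0.1,0.442,0,0,1],
    [-0.51,-0.52,-0.1,0.442,0,0,1],
  ],
)

```text
t: 21.05
tool_pos: [0.5571, -0.1538, 0.3978]
tcp_rot: [0.681, -0.192, 0.194, -0.679]
wrist_force: [0.0, -1.1, -1.8]
finger_gap: 0.0157
```

```bash
python3 d.py .536 -.064 .32 -1.6613
```

```text
t 21.05 pos [ 0.5571 -0.1538  0.3978] yaw -0.553 shift [-0.327  0.387  0.328] turn y 0.739 yaxis [ 0.002 -0.004 -1.   ] q7 [ 0.05  0.35  0.21  1.8  -0.08  0.99 -0.27]
```

servo_tool(
  deltas=[
    [-0.06,0.05,0.06,0,0.11,0,1],
    [-0.12,0.1,0.12,0,0.22,0,1],
    [-0.18,0.15,0.18,0,0.33,0,1],
    [-0.24,0.2,0.24,0,0.44,0,1],
    [-0.3,0.3,0.3,0,0.55,0,1],
    [-0.325,0.38,0.325,0,0.66,0,1],
    [-0.325,0.385,0.325,0,0.739,0,1],
    [-0.325,0.385,0.325,0,0.739,0,1],
  ],
)

```text
t: 22.05
tool_pos: [0.537, -0.063, 0.3201]
tcp_rot: [0.479, -0.519, 0.523, -0.477]
wrist_force: [0.8, 0.4, -0.9]
finger_gap: 0.0156
```

```bash
cat > e2.py <<'E'
from h import *
f=grab('wrist');one=np.ones((420,560),np.float32);s=env.state();ya,mm=yaw_tool(s)
print(s['tool_pos'],ya,mm.round(3)[:,1])
v=one.copy();v[204:]=0
m=cmask(f,(40,40,40),(90,255,255))
for h in(.208,.2105,.213):
  z=s['tool_pos'][2]-h
  r=fit('lens',[(f,m*v,v)],[.557,-.066,-.09],z);print(h,m.sum(),r.x.round(4),r.fun)
  d=np.array([.55696-r.x[0],-.06589-r.x[1],0.014-z]);print('shift',(mm.T@d/.2).round(4),'dyaw',-.0905-r.x[2])
  if h==.2105:T=M(r.x[0],r.x[1],z,r.x[2])
im=f['img'].copy();draw(im,f,T,'lens')
for k,yo in ORDER.items():
  cv2.polylines(im,[proj(f,ap(M(.566,.0337,0,-.0905),p3(offs(POLY[k],.0025)+[0,yo],.026))).astype(np.int32)],True,(255,0,0),1)
cv2.imwrite('pics/w14.png',im)
E
python3 e2.py
```

```text
[ 0.5370494  -0.06301402  0.32042764] -1.6557676312452638 [ 0.002 -0.004 -1.   ]
0.208 13043.0 [ 0.5567 -0.0669 -0.0625] 1.082375407218933
shift [-0.0072  0.4921 -0.0006] dyaw -0.027956157121458686
0.2105 13043.0 [ 0.557  -0.0661 -0.0876] 1.1195626258850098
shift [-0.0031  0.4796 -0.0017] dyaw -0.0029396315167691256
0.213 13043.0 [ 0.5573 -0.068  -0.033 ] 1.1548408269882202
shift [-0.0124  0.4671 -0.0041] dyaw -0.05748624200649073
```

View pics/w14.png

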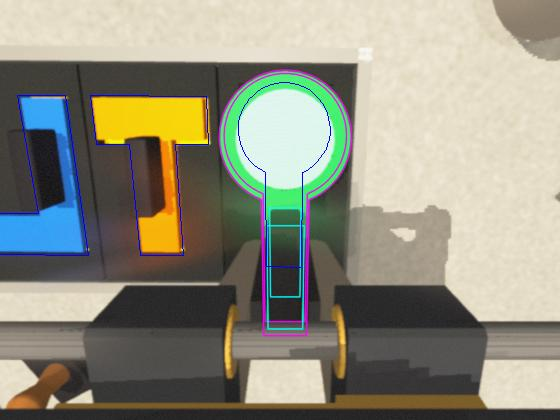

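```bash
python3 - <<'E'
s=open('e2.py').read()
s=s.replace("m=cmask(f,(40,40,40),(90,255,255))","""m=cmask(f,(50,90,40),(80,255,255),(190,50,380,230))
c,_=cv2.findContours(m.astype(np.uint8),cv2.RETR_EXTERNAL,cv2.CHAIN_APPROX_NONE);c=max(c,key=cv2.contourArea);m[:]=0;cv2.drawContours(m,[c],-1,1,-1)
cv2.imwrite('pics/m14.png',m*255)""")
open('e2.py','w').write(s)
E
python3 e2.py 2>/dev/null
```

```text
[ 0.53712576 -0.06312251  0.32073648] -1.6561724751806157 [ 0.003 -0.004 -1.   ]
0.208 15721.0 [ 0.5569 -0.0665 -0.0704] 0.00995217077434063
shift [-0.0047  0.4937 -0.0015] dyaw -0.020126162615527243
0.2105 15721.0 [ 0.557  -0.0672 -0.0517] 0.0128272520378232
shift [-0.0079  0.4812 -0.0026] dyaw -0.038816668173944344
0.213 15721.0 [ 0.5574 -0.0668 -0.0663] 0.032129935920238495
shift [-0.0058  0.4687 -0.0042] dyaw -0.024199405717443112
```

View pics/w14.png

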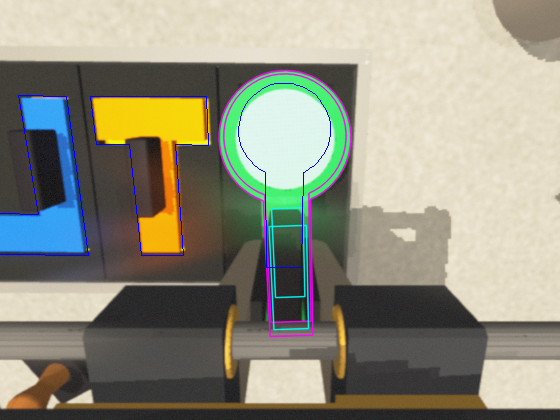

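View pics/m14.png

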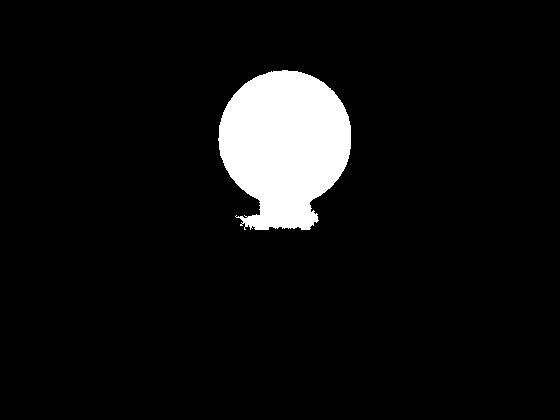

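servo_tool(
  deltas=[
    [0,0.2,-0.002,0,0.003,0,1],
    [0,0.38,-0.002,0,0.003,0,1],
    [0,0.42,-0.002,0,0.003,0,1],
    [0,0.45,-0.002,0,0.003,0,1],
    [0,0.45,-0.002,0,0.003,0,1],
  ],
)

```text
t: 22.78
tool_pos: [0.5374, -0.0634, 0.2317]
tcp_rot: [0.476, -0.52, 0.524, -0.477]
wrist_force: [-0.9, -0.2, -0.9]
finger_gap: 0.0155
```

servo_tool(
  deltas=[
    [0,0.012,0,0,0,0,1],
    [0,0.025,0,0,0,0,1],
    [0,0.025,0,0,0,0,1],
  ],
)

```text
t: 23.15
tool_pos: [0.537, -0.0632, 0.226]
tcp_rot: [0.476, -0.521, 0.524, -0.477]
wrist_force: [-0.8, -0.1, -1.1]
finger_gap: 0.0159
```

servo_tool(
  deltas=[
    [0,0.01,0,0,0,0,1],
    [0,0.015,0,0,0,0,1],
    [0,0.015,0,0,0,0,1],
  ],
)

```text
t: 23.52
tool_pos: [0.5372, -0.0633, 0.2246]
tcp_rot: [0.476, -0.521, 0.524, -0.477]
wrist_force: [-3.9, 0.8, 14.2]
finger_gap: 0.0156
```

servo_tool(
  deltas=[
    [0,-0.006,0,0,0,0,1],
    [0,-0.006,0,0,0,0,0.5],
    [0,-0.006,0,0,0,0,0.5],
    [0,-0.006,0,0,0,0,0.5],
    [0,-0.2,0,0,0,0,0.5],
    [0,-0.45,0,0,0,0,0.5],
    [0,-0.7,0,0,0,0,0.2],
    [0,-0.8,0,0,0,0,0],
  ],
)

```text
t: 24.52
tool_pos: [0.5369, -0.0631, 0.3859]
tcp_rot: [0.475, -0.52, 0.525, -0.478]
wrist_force: [0.6, 0.2, -0.6]
finger_gap: 0.0641
```

Run:
```python
from h import *
f=grab('wrist');g=grab('side');c=grab('scene')
cv2.imwrite('pics/w15.png',f['img']);cv2.imwrite('pics/c15.png',cv2.resize(c['img'][195:295,185:385],None,fx=4,fy=4,interpolation=cv2.INTER_CUBIC))
cv2.imwrite('pics/s15.png',cv2.resize(g['img'][150:260,180:330],None,fx=5,fy=5,interpolation=cv2.INTER_CUBIC))
```

```text
(no output)
```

View pics/w15.png

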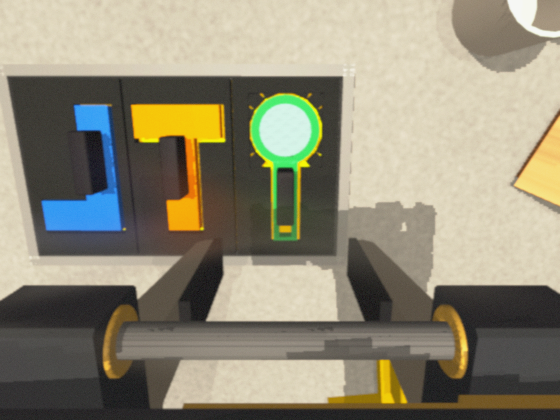

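View pics/s15.png

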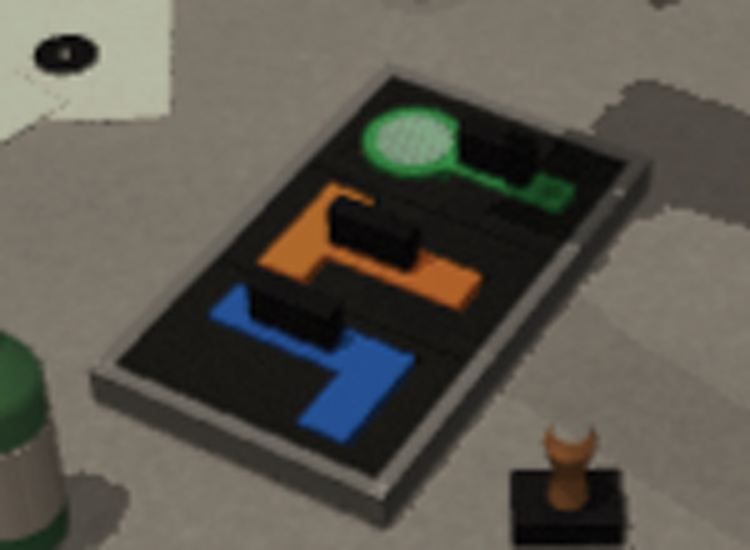

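View pics/c15.png

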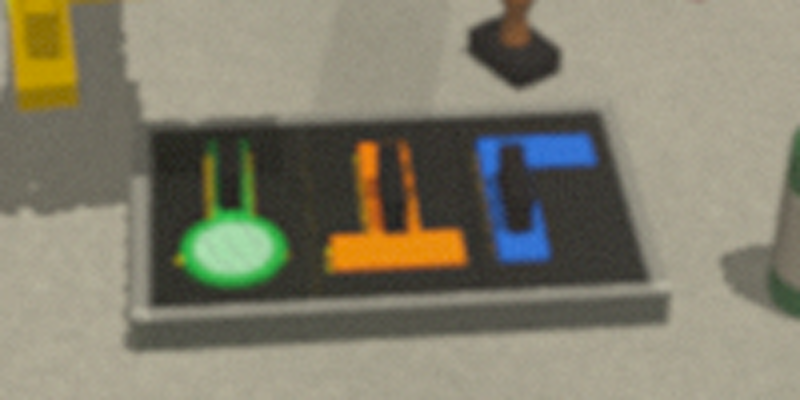

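Run:
```python
from h import *
g=grab('side')
for t in['bottle','mug','stamp','tee','ell','lens']:
    for r in env.pinpoint(g,t)[:3]: print(t,round(r['score'],2),w(g,r['xyz']).round(3))
f=grab('wrist');one=np.ones((420,560),np.float32)
m=cmask(f,(42,90,40),(88,255,255),(235,80,335,250))
c,_=cv2.findContours(m.astype(np.uint8),cv2.RETR_EXTERNAL,cv2.CHAIN_APPROX_NONE);c=max(c,key=cv2.contourArea);m[:]=0;cv2.drawContours(m,[c],-1,1,-1)
for z in(.010,.014,.020,.026):
    r=fit('lens',[(f,m,one)],[.557,-.066,-.09],z);print(z,r.x.round(4),r.fun)
```

```text
bottle 0.6 [ 0.672  0.286 -0.   ]
mug 0.84 [ 0.692 -0.277  0.003]
stamp 0.96 [0.397 0.157 0.003]
tee 0.74 [0.397 0.156 0.002]
tee 0.7 [ 0.54  -0.382 -0.006]
tee 0.68 [0.565 0.037 0.014]
ell 0.84 [0.275 0.331 0.002]
ell 0.73 [0.628 0.449 0.002]
ell 0.62 [0.578 0.134 0.01 ]
lens 0.7 [0.672 0.285 0.001]
lens 0.59 [ 0.561 -0.066  0.018]
0.01 [ 0.5573 -0.0656 -0.093 ] 0.21932154893875122
0.014 [ 0.5572 -0.0655 -0.0937] 0.23543888330459595
0.02 [ 0.5578 -0.065  -0.0901] 0.27743130922317505
0.026 [ 0.5568 -0.0657 -0.0882] 0.32104960083961487
```

All three fit their pockets, and the bystanders have not moved.

```bash
python3 -c "
from bench import env
print(env.hand_in())"
```

```text
the job is handed in; nothing more can be done
None
```

I put all three gauges back, in the order tee, L, magnifier, and handed the job in at about 25 s. Each was picked up by its fin and lowered into its own cut-out until I felt light floor contact, then released.

- **L gauge:** Two blue ones lay left of the tray. I took the smaller, which fits the listed 120 mm size. I left the large blue one (about 1.3 times the size), the pink one and the yellow one alone.
- **Seating:** The final pictures from all three cameras show each plate in its outline, level with the foam. At contact, each plate's underside was within about 0.5 mm of the 14 mm pocket-floor height. The push was 5–14 N. For the magnifier, that height relies on an estimated grip height.
- **Magnifier:** An outline fit put it within 0.5 mm of its pocket centre and 0.2° of its angle. The fit was loose and only weakly sensitive to height, though it did favour the seated heights over resting on the foam.
- **Bystanders:** The bottle, mug and stamp measured within about 3 mm of where they started, which is inside the measuring error.
- **Disagreements:** In the last check the network mislabelled some things, for example calling the stamp and the easel "tee" and the bottle "lens". I discarded those after comparing them with the pictures. An early tee fit from the wrist camera was also wrong because of a bad colour mask, and I corrected it before grasping.

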